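# Clamp the casting mould shut

### The job

The plaster mould on the plywood stand is about to be filled with slip, so clamp its loose top half down: push the dark steel strap round with the outside of a finger until it lies over the mould with its hook fully home on the near post, then press the red cam lever all the way down with the fingertips so that the rubber foot bears on the mould. Keep the lever up until the strap is home. Only push and press: take neither strap nor lever between the fingers, do not shift or lift the mould's top half, and leave everything else on the table where it is.

Things in the scene. Friction and masses are not known exactly. Their poses are not given: they have to be found in the camera images.
- casting_stand: plywood board 300x176x18 mm, fixed to the table, that carries the work; origin on the table under the board's centre, z up. On it the lower half of a white plaster mould (150x110 mm, z 18 to 56 mm above the table), and two steel posts on the board's x axis: the pivot post at x = +100 mm (far from the robot) and the hook post, with a nut (26 mm wide, top at z = 146 mm), at x = -100 mm (near).
- mould_top_center (a point): centre of the loose upper half of the plaster mould, 150x110x38 mm, about 0.65 kg, with a 24 mm pouring hole near one corner; it just lies on the lower half, its top face 94 mm above the table.
- clamp_strap (a joint): angle of the dark steel clamp strap about the vertical pivot post, rad: 0 = closed, over the middle of the mould along the stand's x axis, its hook round the near post (end stop); grows to 1.35 (stop) as it swings open to the robot's right (counter-clockwise seen from above). A stiff hinge: it stays where it is left; about 1.2 N at the hooked end moves it.
- strap_pivot (a point): point on the strap's pivot axis, half-way up the strap's thickness, 121 mm above the table. The strap is a flat bar 26 mm wide and 10 mm thick (z 116 to 126 mm); its axes are x from the hooked end to the pivot, y towards the side it closes to, z up (the stand's axes when closed).
- strap_mid (a point): point on the strap's middle line half-way up its thickness, 100 mm from the pivot axis, just under the cam; axes as for strap_pivot.
- strap_end (a point): where a finger pushes the strap: on the outer side face of its hooked end (the side that faces away from the closing direction), 210 mm from the pivot axis along the strap and 25 mm beside its middle line, half-way up its thickness; push towards the strap's +y, square to the strap. The hook's side face runs 30 mm along the strap here, and nothing stands under it but the 18 mm board.
- cam_lever (a joint): angle of the red-handled cam lever, rad: 0 = raised, the handle 1.0 rad above level; 0.95 = fully down (stop), the handle almost level above the strap, pointing to the pivot post. The last half of the travel presses a sprung rubber foot under the strap about 4 mm into what lies below. It stays where it is left; pressed at the grip it takes 4 to 8 N.
- lever_pivot (a point): point on the cam lever's pin, 148 mm above the table, over the strap's middle line 100 mm from the strap's pivot axis; the pin is level, across the strap. The lever's own axes: x along the handle outwards, y across (along the pin), z out of the handle's upper side.
- lever_grip (a point): centre of the lever's red round grip (21 mm thick, 62 mm long, this point 95 mm from the pin); axes as for lever_pivot.
- pressure_foot: round black rubber foot, 36 mm across, on the plunger under the strap's middle; origin on the plunger's axis 10 mm above the pad's face. With the lever raised the face hangs 4 mm above the mould's top when the strap is closed.
- flat_brush: flat orange-handled brush, 264 mm long; a bystander, origin at the centre of its underside
- rub_block: black sanding block, 76x109x23 mm; a bystander, origin at the centre of its underside
- test_cup_0: small blue-glazed test cup, 62 mm across, 56 mm high; a bystander, origin at the centre of its underside
- test_cup_1: small brown-glazed test cup, 64 mm across, 63 mm high; a bystander, origin at the centre of its underside
- pencil_blue: blue pencil, 150 mm long; a bystander, origin at the centre of its underside
- wood_rib: flat wooden rib, 59x96x8 mm; a bystander, origin at the centre of its underside
- red_lid: small square red lid, 85x95x8 mm; a bystander, origin at the centre of its underside

How it is judged:
By the outcome, as a careful person would: the job done as asked, in the order asked, and still so for the second after the job is handed in, with the robot touching nothing.
It also fails if it takes over 58 s, if anything falls off the work surface, if the arm or the gripper's body presses on something with over 40 N, if the wrist force passes 120 N, or if a joint passes its speed limit or range.

### The arm

A 6-joint arm with a two-finger parallel gripper is mounted at the origin on the work surface; the furniture and walls round the work are solid. World frame = base frame: x ahead of the robot, y to its left, z up, the work surface at z = 0. Lengths are in m, angles in rad, forces in N, time in s.
With the tool pointing down it reaches from about 0.35 to 0.975 m from the base axis. Payload 7.1 kg.
Tool frame: the origin (TCP) lies midway between the tips of the shut fingers; the grasp point (between the pads) lies 19 mm behind it; z points along the fingers, y is the line along which they close (so a half turn about z gives the same grasp; the last joint's range is limited). The gripper opens to 88 mm and grips with 3 to 60 N. Pads are 20 mm wide; open, the fingers measure 115 mm over their backs; the gripper's body (75 mm by 178 mm) begins 61 mm behind the grasp point.
Start: joints at [1.146, 0.423, 1.63, -0, 1.089, -0.019], TCP at [0.247, 0.574, 0.223] pointing down, gripper open.
Joint ranges: [-3, 3], [-0.9, 2.11], [0.09, 2.58], [-1.31, 4.45], [0.11, 2.69], [-2.54, 2.54]. Speed limits (rad/s): [2.39, 2.39, 3.01, 3.14, 3.14, 3.14].

### API

Orientations are given as a unit quaternion [w, x, y, z].
In Python, from station import move_pose, movel, movej, command_gripper, wait, inverse_kinematics, read_camera, camera_info, MotionError, job_done, get_time, get_joint_pos, get_qvel, get_effort, get_tcp_pos, get_ee_rot, get_ft_force, get_ft_torque, get_grip_width, get_finger_force gives the robot as it stands. Calls block until the motion is done:
- move_pose(position, orientation): joint-space move of the TCP to a pose.
- movel(position, frame=None, v=0.15, until_force=None): straight line of the TCP; frame=None keeps the orientation; v is the mean speed in m/s. With until_force (N) it stops when the force on the tool has changed by that much, and returns True; else False.
- movej(angles): joint-space move.
- command_gripper(opening): opening from 0.0 (shut) to 1.0 (fully open); the grip force is fixed at half the most; returns when the fingers have stopped.
- wait(seconds).
- inverse_kinematics(position, orientation): joint angles nearest the present ones, or None.
- read_camera(name): name is "scene" or "top" or "wrist"; returns the picture (400x640x3 uint8, red, green, blue); there is no depth.
- camera_info(name): a dict with "intrinsics" (3x3 intrinsics, pixels), "dist" ([k1, k2, p1, p2, k3] as OpenCV has them; the pictures are not rectified), "T" (4x4, takes a point from camera to world coordinates); the wrist camera has in their place "tool_from_camera" (4x4, takes a point from camera to tool coordinates, whose origin is the TCP and whose axes are the flange's). Camera axes: x right, y up, looking along -z (the intrinsics and any distortion apply to the point x, -y, -z); pixel columns grow to the right and rows downward; lengths in m; the calibration is good to about 2 mm. A picture is of the moment at which its call begins: read the wrist's pose just before it. camera_info takes no time and is no camera call.
A pose or a line that the arm cannot do raises MotionError and nothing moves.
- job_done(): hands the job in; it is judged then, once.
Readings, each from a call of its own:
- get_time(): time.
- get_joint_pos(): joint angles.
- get_qvel(): joint speeds.
- get_effort(): joint torques, N m.
- get_tcp_pos(): TCP position.
- get_ee_rot(): TCP orientation.
- get_ft_force(): force on the tool from outside, world axes, zero at the start.
- get_ft_torque(): the same for the moment, N m.
- get_grip_width(): opening from 0.0 (shut) to 1.0 (fully open).
- get_finger_force(): force on a finger pad.
Only numpy, scipy, OpenCV 4.12 (cv2) and the standard library are available. Lean on these libraries where they do the work, as an engineer would, in place of code of your own. Each camera call takes 0.05 s, during which the arm holds its last target. There are 200 camera calls.

## Working session

There is one attempt and no reset: what is moved stays moved. The work goes in short steps, each a Python script; the robot and the scene stay as the last script left them, time stands still between calls to the robot, and variables do not carry over. Pictures are saved under pics/ and viewed, at most 10 in all, crops included, and the job is handed in when it is done.

```bash
mkdir -p pics; ls
python3 - <<'E'
from station import *
import cv2,numpy as np
for n in("top","scene"):
    cv2.imwrite(f"pics/{n}0.png",read_camera(n)[:,:,::-1]); c=camera_info(n); print(n,c["intrinsics"],c["dist"],np.round(c["T"],4).tolist())
print(camera_info("wrist")); print(get_time(),get_ee_rot())
E
```

```text
pics
top [[424.96446965   0.         324.78829284]
 [  0.         424.96446965 199.89226968]
 [  0.           0.           1.        ]] [-0.06021596  0.          0.          0.          0.        ] [[0.0686, 0.9747, -0.2129, 0.3023], [-0.9976, 0.0676, -0.0122, -0.0739], [0.0025, 0.2133, 0.977, 1.3084], [0.0, 0.0, 0.0, 1.0]]
scene [[470.6475175    0.         323.44961362]
 [  0.         470.6475175  195.79612345]
 [  0.           0.           1.        ]] [0.0077449 0.        0.        0.        0.       ] [[0.4838, 0.5684, -0.6655, -0.2807], [-0.8749, 0.296, -0.3832, -0.5526], [-0.0208, 0.7677, 0.6405, 0.9494], [0.0, 0.0, 0.0, 1.0]]
{'intrinsics': array([[281.58392634,   0.        , 322.54065423],
       [  0.        , 281.58392634, 201.0891137 ],
       [  0.        ,   0.        ,   1.        ]]), 'dist': array([-0.03698859,  0.        ,  0.        ,  0.        ,  0.        ]), 'tool_from_camera': array([[-1.01675804e-03,  9.62426697e-01,  2.71539719e-01,
         7.47402596e-02],
       [ 9.99998272e-01,  5.55962627e-04,  1.77389520e-03,
         9.57868834e-04],
       [ 1.55627816e-03,  2.71541054e-01, -9.62425599e-01,
        -1.61221459e-01],
       [ 0.00000000e+00,  0.00000000e+00,  0.00000000e+00,
         1.00000000e+00]])}
0.1 [-1.43969079e-04  2.01511757e-01  9.79485862e-01 -6.60731565e-04]
```

View pics/top0.png

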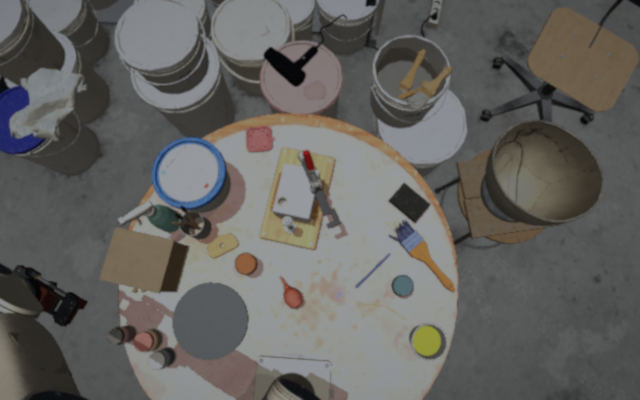

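View pics/scene0.png

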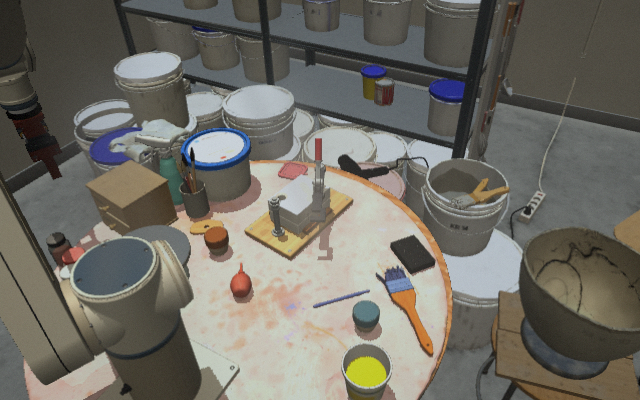

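The top view shows the stand at about (298,198), with the pivot near (312,165), the red lever at (308,160) and the hook end at (341,233). The scene view shows the same stand at (300,215), with the hook end at (325,255). I'll zoom in on both.

```bash
cat > h.py <<'E'
from station import *
import cv2,numpy as np
from scipy.spatial.transform import Rotation as R
def Rm(q): return R.from_quat(q,scalar_first=True).as_matrix()
def cam(n):
    c=camera_info(n)
    if "T" in c: T=c["T"]
    else:
        B=np.eye(4);B[:3,:3]=Rm(get_ee_rot());B[:3,3]=get_tcp_pos();T=B@c["tool_from_camera"]
    return c["intrinsics"],c["dist"],T
def ray(C,uv):
    K,d,T=C; p=cv2.undistortPoints(np.array([[uv]],float),K,d)[0,0]
    v=T[:3,:3]@np.array([p[0],-p[1],-1]); return T[:3,3],v/np.linalg.norm(v)
def onz(C,uv,z):
    o,v=ray(C,uv); return o+v*(z-o[2])/v[2]
def tri(*cu):
    A=0;b=0
    for C,uv in cu:
        o,v=ray(C,uv);P=np.eye(3)-np.outer(v,v);A=A+P;b=b+P@o
    return np.linalg.solve(A,b)
def proj(C,X):
    K,d,T=C; p=np.linalg.inv(T)@np.append(X,1); p=p[:3]*[1,-1,-1]
    return cv2.projectPoints(p[None],np.zeros(3),np.zeros(3),K,d)[0][0,0]
E
python3 - <<'E'
import cv2,numpy as np
a=cv2.imread("pics/top0.png")[140:260,250:370];b=cv2.imread("pics/scene0.png")[130:270,240:360]
f=lambda i:cv2.resize(i,None,fx=4,fy=4,interpolation=cv2.INTER_CUBIC)[:480] 
g=lambda i,s:cv2.convertScaleAbs(i,alpha=1.3)
a=cv2.resize(a,None,fx=3.3,fy=3.3,interpolation=cv2.INTER_CUBIC);b=cv2.resize(b,None,fx=3.3,fy=3.3,interpolation=cv2.INTER_CUBIC)
o=np.zeros((b.shape[0],a.shape[1]+b.shape[1],3),np.uint8);o[:a.shape[0],:a.shape[1]]=a;o[:,a.shape[1]:]=b
cv2.imwrite("pics/z0.png",g(o,1));print(o.shape)
E
```

```text
(462, 792, 3)
```

View pics/z0.png

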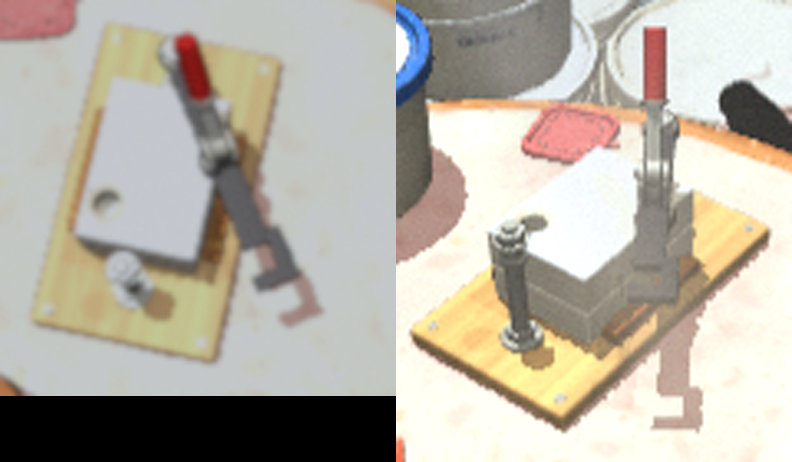

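The crops show the board corners, the nut top at crop (123,262), the strap running to the hook block at about (275,265), and the lever raised with its red grip at (192,65). Now I'll compute the positions.

Run:
```python
from h import *
np.set_printoptions(precision=4,suppress=True)
T=cam("top");S=cam("scene")
t=lambda x,y:(250+x/3.3-.35,140+y/3.3-.35); s=lambda x,y:(240+(x-396)/3.3-.35,130+y/3.3-.35)
c=[onz(T,t(*p),.018)[:2] for p in((103,26),(283,62),(216,360),(35,322))]
print(np.array(c)); c=np.array(c); print("centre",c.mean(0)); 
d1=(c[0]+c[1]-c[2]-c[3]);print("xdir",np.arctan2(d1[1],d1[0]),"len",np.linalg.norm(d1)/2, np.linalg.norm(c[0]-c[1]))
sc=[onz(S,s(*p),.018)[:2] for p in((770,228),(565,416),(413,330))];print("scene TR BR BL",np.array(sc))
print("nut",tri((T,t(125,258)),(S,s(509,226))))
# lever end/red grip by mask
for n,C in(("top",T),("scene",S)):
    im=cv2.imread(f"pics/{n}0.png");h=cv2.cvtColor(im,cv2.COLOR_BGR2HSV)
    m=((h[...,0]<6)|(h[...,0]>174))&(h[...,1]>170)
    k,_,st,ce=cv2.connectedComponentsWithStats(m.astype(np.uint8))
    print(n,[(st[i].tolist(),ce[i].round(1).tolist()) for i in range(1,k) if st[i,4]>25])
# strap edges in the top view at z=.126
a=onz(T,t(212,185),.126);b=onz(T,t(240,170),.126);e=onz(T,t(243,248),.126);f=onz(T,t(268,225),.126)
print(a,b,e,f)
for p in((250,290),(300,278),(286,228)): print("hook",p,onz(T,t(*p),.126))
print("lever top end",tri((T,t(186,42)),(S,s(655,30))))
```

```text
[[ 0.7448  0.0942]
 [ 0.7204 -0.0822]
 [ 0.4301 -0.0389]
 [ 0.4535  0.1308]]
centre [0.5872 0.026 ]
xdir -0.13668526649452276 len 0.29352848070583626 0.17800872794068892
scene TR BR BL [[ 0.7166 -0.0823]
 [ 0.4269 -0.0392]
 [ 0.4511  0.1311]]
nut [0.4967 0.0444 0.1363]
top [([304, 151, 9, 19, 97], [308.2, 160.1]), ([44, 294, 8, 14, 32], [47.8, 300.8])]
scene []
[ 0.57   -0.0272  0.126 ] [ 0.585  -0.0505  0.126 ] [ 0.5167 -0.0578  0.126 ] [ 0.5382 -0.0779  0.126 ]
hook (250, 290) [ 0.4808 -0.0663  0.126 ]
hook (300, 278) [ 0.4941 -0.1081  0.126 ]
hook (286, 228) [ 0.5366 -0.0935  0.126 ]
lever top end [ 0.6571 -0.0019  0.246 ]
```

```bash
cat >> h.py <<'E'
PIV=np.array([.686,.012]); YAW=-.137
def down(phi): # tool z down, tool y = strap +y for strap world heading phi
    x=[-np.cos(phi),-np.sin(phi),0];y=[-np.sin(phi),np.cos(phi),0]
    return R.from_matrix(np.array([x,y,[0,0,-1]]).T).as_quat(scalar_first=True)
E
python3 - <<'E'
from h import *
np.set_printoptions(precision=4,suppress=True)
p=get_tcp_pos();movel([p[0],p[1],.40],v=.25)
command_gripper(0.0)
out=[]
for i,p in enumerate([(.44,-.12,.34),(.46,.02,.34)]):
    move_pose(p,down(.2)); C=cam("wrist");im=read_camera("wrist");cv2.imwrite(f"pics/w{i}.png",im[:,:,::-1]); np.savez(f"w{i}.npz",K=C[0],d=C[1],T=C[2]);out.append(im[:,:,::-1])
print(get_time(),get_joint_pos(),get_ft_force())
cv2.imwrite("pics/wz.png",np.vstack([o[0:290,120:640] for o in out]))
E
```

```text
5.5833 [ 0.0171  0.0426  1.8465 -0.0005  1.2525 -1.7542] [ 0.0784 -0.767   0.2444]
```

View pics/wz.png

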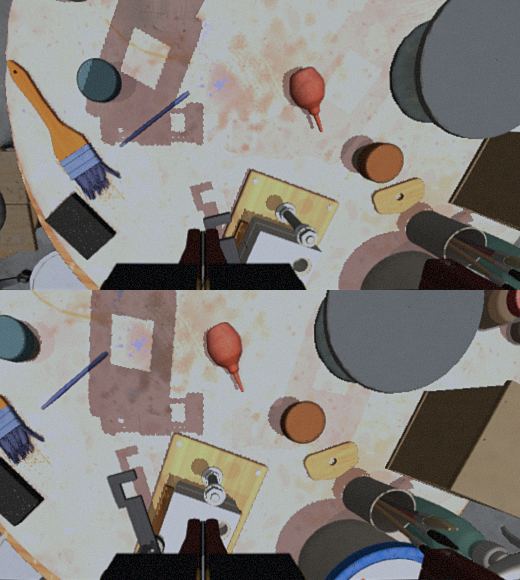

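In the second wrist view the nut is at about (333,199), the hook's outer side runs from (228,185) to (241,217), and the strap edges are below that. In the first view the nut is at (429,239) and the hook's outer corner at (323,217).

Run:
```python
from h import *
np.set_printoptions(precision=4,suppress=True)
L=lambda i:(lambda z:(z["K"],z["d"],z["T"]))(np.load(f"w{i}.npz"))
A,B=L(0),L(1)
print("nut",tri((A,(430,239)),(B,(333,200))))
print("hook corner",tri((A,(323,216)),(B,(228,185))))
for p in((228,185),(251,178),(241,218),(252,215),(272,260),(287,260),(268,209)): print(p,onz(B,p,.126))
print("board near corners",onz(B,(294,144),.018),onz(B,(388,173),.018), onz(A,(369,170),.018),onz(A,(459,202),.018))
a=cv2.imread("pics/w1.png")[120:290,200:400];b=cv2.imread("pics/w0.png")[150:290,290:490]
cv2.imwrite("pics/wzz.png",cv2.resize(np.vstack([a,b])[:,:],None,fx=1.9*1,fy=1.9) if 0 else np.hstack([cv2.resize(a,None,fx=3.5,fy=3.5,interpolation=cv2.INTER_CUBIC)]))
```

```text
nut [0.4827 0.0376 0.1536]
hook corner [ 0.4963 -0.1073  0.1159]
(228, 185) [ 0.4941 -0.1045  0.126 ]
(251, 178) [ 0.4782 -0.0748  0.126 ]
(241, 218) [ 0.538  -0.0811  0.126 ]
(252, 215) [ 0.5304 -0.0664  0.126 ]
(272, 260) [ 0.594  -0.0282  0.126 ]
(287, 260) [ 0.5895 -0.0065  0.126 ]
(268, 209) [ 0.5171 -0.0455  0.126 ]
board near corners [ 0.4319 -0.0345  0.018 ] [0.448 0.134 0.018] [ 0.43   -0.0393  0.018 ] [0.4537 0.134  0.018 ]
```

View pics/wzz.png

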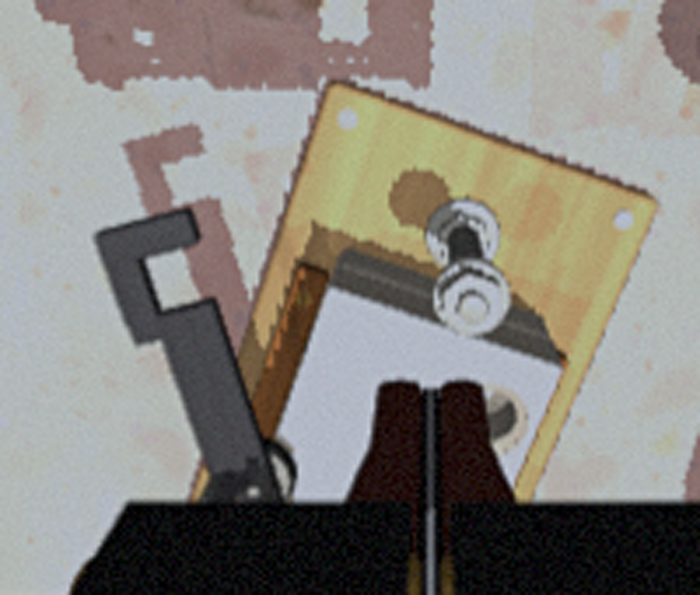

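```bash
sed -i 's/PIV=np.array.*;/PIV=np.array([.687,.0133]);/' h.py
cat >> h.py <<'E'
def fp(phi,gap,z,r=.21):
    c,s=np.cos(phi),np.sin(phi); a,b=-r,-(.0385+gap)
    return [PIV[0]+c*a-s*b,PIV[1]+s*a+c*b,z]
E
python3 - <<'E'
from h import *
np.set_printoptions(precision=4,suppress=True)
P=.435
move_pose(fp(P,.04,.26),down(P)); movel(fp(P,.035,.098),v=.15)
print(get_time(),get_tcp_pos(),get_joint_pos()[5],get_ft_force())
r=movel(fp(P,-.015,.098),v=.05,until_force=1.0)
print(r,get_time(),get_tcp_pos(),fp(P,0,.098),get_ft_force())
cv2.imwrite("pics/t1.png",cv2.resize(read_camera("top")[140:260,250:370,::-1],None,fx=4,fy=4,interpolation=cv2.INTER_CUBIC))
E
```

```text
7.625 [ 0.5282 -0.1419  0.0989] -2.2902294497957794 [-0.3038 -0.1909 -0.5402]
True 8.3083 [ 0.5125 -0.1108  0.0976] [np.float64(0.5127815915697553), np.float64(-0.11011068091552055), 0.098] [ 0.7762  0.4103 -0.9846]
```

View pics/t1.png

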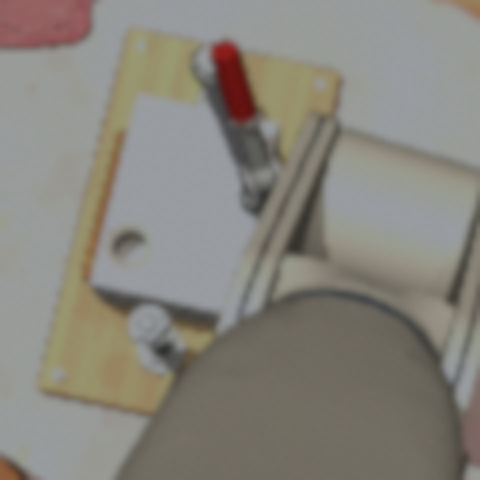

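The arm hides the hook, and contact came within 1 mm of the prediction. I'll push along the arc.

Run:
```python
from h import *
np.set_printoptions(precision=3,suppress=True)
P=.435; hit=False
for ph in np.linspace(P,YAW+.06,7)[1:]:
    hit=movel(fp(ph,0,.098),frame=down(ph),v=.08,until_force=12); print(round(ph,3),hit,get_ft_force())
    if hit:break
if not hit:
    ph=YAW-.10
    hit=movel(fp(ph,0,.098),frame=down(YAW),v=.04,until_force=10); 
p=get_tcp_pos();print(hit,p,fp(YAW,0,.098),get_ft_force(),get_time())
```

```text
0.35 False [-0.159  0.135 -0.249]
0.264 False [-0.606 -0.091 -0.206]
0.179 False [ 0.804  0.787 -0.966]
0.094 False [-0.241 -0.201 -0.898]
0.008 False [ 0.652 -0.254  0.952]
-0.077 False [0.256 0.578 0.183]
True [0.474 0.011 0.098] [np.float64(0.4737096485564343), np.float64(0.003840825560325528), 0.098] [ 0.128 -7.006  1.819] 11.2
```

Run:
```python
from h import *
np.set_printoptions(precision=4,suppress=True)
p=get_tcp_pos();movel([p[0]-.006,p[1]-.045,.10],v=.15);movel([p[0]-.006,p[1]-.045,.27],v=.25)
move_pose([.45,.0,.33],down(YAW))
C=cam("wrist");im=read_camera("wrist")[:,:,::-1];np.savez("w2.npz",K=C[0],d=C[1],T=C[2]);cv2.imwrite("pics/w2.png",im)
X=np.array([.489,.041,.126]);u,v=proj(C,X);print(u,v,get_time())
u,v=int(u),int(v);a=cv2.resize(im[max(0,v-80):v+80,u-80:u+80],(400,400),interpolation=cv2.INTER_CUBIC)
move_pose([.35,-.25,.40],down(YAW))
t=read_camera("top")[:,:,::-1];cv2.imwrite("pics/t2.png",t);cv2.imwrite("pics/s2.png",read_camera("scene")[:,:,::-1])
b=cv2.resize(t[140:260,250:370],(400,400),interpolation=cv2.INTER_CUBIC)
cv2.imwrite("pics/c2.png",np.hstack([a,b]));print(u-80,max(0,v-80),get_time())
```

```text
356.0153731548079 204.94231927660755 12.925
276 124 14.1
```

View pics/c2.png

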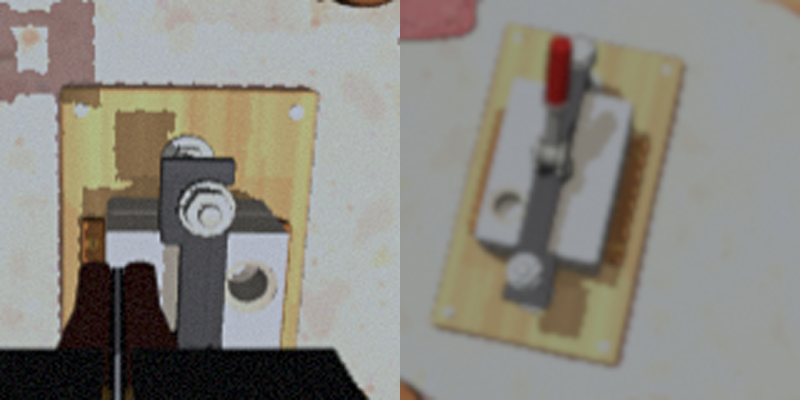

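The wrist view shows the hook around the near post with the nut over it. The top view shows the strap along the board's middle and the red grip at crop (558,70). I'll check the angle numerically.

Run:
```python
from h import *
np.set_printoptions(precision=4,suppress=True)
z=np.load("w2.npz");C=(z["K"],z["d"],z["T"]);T=cam("top");S=cam("scene")
w=lambda x,y:(276+x/2.5-.3,124+y/2.5-.3)
t=lambda x,y:(250+(x-400)*.3-.35,140+y*.3-.35)
print("nut w/t",onz(C,w(207,208),.146),onz(T,t(522,266),.146))
g=cv2.cvtColor(cv2.imread("pics/w2.png"),cv2.COLOR_BGR2HSV)
for r in (242,248,254,258):
    row=g[r,276:436].astype(int);d=np.where((row[:,2]<110))[0]; runs=np.split(d,np.where(np.diff(d)>1)[0]+1)
    print(r,[(q[0]+276,q[-1]+276) for q in runs if len(q)>5])
L=[onz(C,w(178,y),.126) for y in(250,345)];Rr=[onz(C,w(x,y),.126) for x,y in((227,250),(223,345))]
print(L,Rr)
for q in (L,Rr,[onz(C,w(62,90),.018),onz(C,w(60,340),.018)],[onz(C,w(318,92),.018),onz(C,w(297,345),.018)]): d=q[1]-q[0];print("heading",np.arctan2(d[1],d[0]))
c=[onz(T,t(*p),.018)[:2] for p in((508,24),(686,62),(620,363),(435,326))];c=np.array(c);print(c.mean(0),[np.arctan2(*(c[i]-c[j])[::-1]) for i,j in((0,3),(1,2))])
# lever grip
for n,cam_ in(("top",T),("scene",S)):
    im=cv2.imread(f"pics/{n[0]}2.png");h=cv2.cvtColor(im,cv2.COLOR_BGR2HSV)
    m=((h[...,0]<8)|(h[...,0]>172))&(h[...,1]>(160 if n=="top" else 120))
    k,_,st,ce=cv2.connectedComponentsWithStats(m.astype(np.uint8))
    o=[(st[i].tolist(),ce[i]) for i in range(1,k) if st[i,4]>40 and 280<ce[i][0]<350 and ce[i][1]<210];print(n,o)
    if n=="top":a=o[0][1]
    elif o: print("grip",tri((T,a),(S,o[0][1])))
```

```text
nut w/t [0.4858 0.0423 0.146 ] [0.4928 0.0434 0.146 ]
242 [(np.int64(306), np.int64(339)), (np.int64(347), np.int64(365)), (np.int64(369), np.int64(380))]
248 [(np.int64(305), np.int64(340)), (np.int64(347), np.int64(364))]
254 [(np.int64(302), np.int64(343)), (np.int64(346), np.int64(364))]
258 [(np.int64(300), np.int64(364))]
[array([0.5141, 0.0258, 0.126 ]), array([0.5717, 0.0193, 0.126 ])] [array([0.5178, 0.0525, 0.126 ]), array([0.5752, 0.0449, 0.126 ])]
heading -0.11247517705278112
heading -0.13254020955695184
heading -0.16616169175557563
heading -0.1421767587952481
[0.588  0.0247] [np.float64(-0.13669817309323562), np.float64(-0.14305248405130036)]
top [([294, 152, 7, 19, 99], array([297.0808, 160.6364]))]
scene [([302, 143, 8, 14, 42], array([305.7143, 148.8095]))]
grip [0.6401 0.0251 0.2157]
```

The strap is home: it met a firm stop, its line matches the board axis, and the nut sits over the hook. Next I press the lever along its arc.

```bash
cat >> h.py <<'E'
PIN=np.array([.588,.0275,.148]);H=np.array([np.cos(YAW),np.sin(YAW),0]);Z=np.array([0,0,1.])
def lp(el,gap,k=.8):
    u=np.cos(el)*H+np.sin(el)*Z;n=-np.sin(el)*H+np.cos(el)*Z;t=k*el
    z=np.sin(t)*H-np.cos(t)*Z;y=np.cross(Z,H);x=np.cross(y,z)
    return (PIN+.095*u+(.0105+gap)*n).tolist(),R.from_matrix(np.array([x,y,z]).T).as_quat(scalar_first=True)
E
python3 - <<'E'
from h import *
np.set_printoptions(precision=3,suppress=True)
print([inverse_kinematics(*lp(e,g)) is not None for e,g in((1,.06),(1,0),(.5,0),(0,0))])
p,q=lp(1,.06);p[2]+=.06;move_pose(p,q);movel(lp(1,.04)[0],v=.15)
print(get_time(),get_tcp_pos(),get_ft_force())
r=movel(lp(1,-.015)[0],v=.05,until_force=2);p=get_tcp_pos()
print(r,p,lp(1,0)[0],get_ft_force(),get_time())
im=read_camera("scene")[100:270,220:400,::-1];cv2.imwrite("pics/s3.png",cv2.resize(im,None,fx=3,fy=3,interpolation=cv2.INTER_CUBIC))
E
```

```text
[False, False, True, True]Traceback (most recent call last):
  File "<stdin>", line 4, in <module>
station.MotionError: the arm cannot follow that straight line within its joint ranges
```

Run:
```python
from h import *
np.set_printoptions(precision=3,suppress=True)
print(get_tcp_pos(),get_joint_pos())
for k in(.8,.7,.6,.5,.4,.3):
    print(k,[(lambda j:None if j is None else np.array(j))(inverse_kinematics(*lp(e,g,k))) for e,g in((1,.06),(1,0),(.7,0))])
```

```text
[0.58  0.028 0.326] [ 0.13   0.008  2.151 -0.769  0.276 -0.633]
0.8 [None, None, array([ 0.059,  0.305,  1.961, -0.315,  0.34 , -1.106])]
0.7 [array([ 0.114,  0.111,  2.152, -0.699,  0.251, -0.694]), array([ 0.085,  0.242,  2.084, -0.843,  0.192, -0.566]), array([ 0.052,  0.314,  1.914, -0.209,  0.439, -1.214])]
0.6 [array([ 0.099,  0.117,  2.089, -0.372,  0.372, -1.026]), array([ 0.073,  0.244,  2.021, -0.397,  0.31 , -1.016]), array([ 0.045,  0.327,  1.867, -0.144,  0.539, -1.28 ])]
0.5 [array([ 0.085,  0.133,  2.024, -0.22 ,  0.505, -1.182]), array([ 0.062,  0.255,  1.956, -0.221,  0.448, -1.196]), array([ 0.038,  0.343,  1.819, -0.101,  0.637, -1.325])]
0.4 [array([ 0.072,  0.157,  1.958, -0.136,  0.639, -1.269]), array([ 0.051,  0.276,  1.889, -0.132,  0.588, -1.287]), array([ 0.032,  0.363,  1.769, -0.07 ,  0.734, -1.356])]
0.3 [array([ 0.06 ,  0.188,  1.891, -0.083,  0.77 , -1.323]), array([ 0.041,  0.303,  1.82 , -0.079,  0.725, -1.341]), array([ 0.026,  0.386,  1.719, -0.046,  0.829, -1.38 ])]
```

```bash
sed -i 's/k=.8/k=.5/' h.py
python3 - <<'E'
from h import *
np.set_printoptions(precision=3,suppress=True)
p,q=lp(1,.06);move_pose(p,q);movel(lp(1,.03)[0],v=.15)
print(get_time(),get_tcp_pos(),get_ft_force())
r=movel(lp(1,-.012)[0],v=.05,until_force=2);p=get_tcp_pos()
print(r,p,lp(1,0)[0],get_ft_force(),get_time())
im=read_camera("scene")[100:270,220:400,::-1];cv2.imwrite("pics/s3.png",cv2.resize(im,None,fx=3,fy=3,interpolation=cv2.INTER_CUBIC))
E
```

```text
16.3917 [0.605 0.025 0.25 ] [0.354 0.177 0.123]
True [0.631 0.022 0.233] [0.630095118921925, 0.02169661528622729, 0.23361291776836565] [-0.456  1.326 -0.068] 17.0083
```

View pics/s3.png

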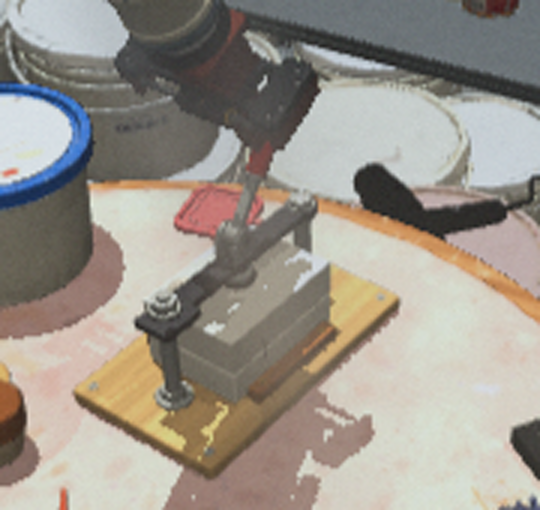

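The fingertips rest on the raised grip, in the picture at about (260,160), and the hook is around the post. Pressing now.

Run:
```python
from h import *
np.set_printoptions(precision=3,suppress=True)
for e in np.linspace(1,.15,7)[1:]:
    p,q=lp(e,-.004);r=movel(p,frame=q,v=.07,until_force=25);print(round(e,2),r,get_tcp_pos(),get_ft_force())
    if r:break
p,q=lp(-.12,-.006);p=np.array(p);q=lp(.05,0)[1]
r=movel(p.tolist(),frame=q,v=.03,until_force=25);t=get_tcp_pos();print(r,t,lp(.05,0)[0],get_ft_force(),get_time())
wait(.2)
movel([t[0],t[1],t[2]+.10],v=.15);move_pose([.35,-.25,.40],down(YAW))
for n in("top","scene"):cv2.imwrite(f"pics/{n}4.png",read_camera(n)[:,:,::-1])
a=cv2.imread("pics/top4.png")[140:260,250:370];b=cv2.imread("pics/scene4.png")[130:250,240:360]
cv2.imwrite("pics/c4.png",cv2.resize(np.hstack([a,b]),(800,400),interpolation=cv2.INTER_CUBIC));print(get_time())
```

```text
0.86 False [0.645 0.02  0.224] [0.281 0.336 0.559]
0.72 False [0.655 0.018 0.215] [ 0.367 -0.216  0.105]
0.57 False [0.663 0.017 0.205] [ 0.858 -0.056  0.203]
0.43 False [0.671 0.016 0.194] [-0.017 -0.123  0.679]
0.29 False [0.676 0.015 0.181] [-0.785 -0.217  0.616]
0.15 False [0.68  0.015 0.168] [0.369 0.718 0.455]
True [0.681 0.015 0.164] [0.6814723890589295, 0.014613559773271697, 0.16323489881486158] [-5.294 -0.457  8.915] 19.6
22.3583
```

View pics/c4.png

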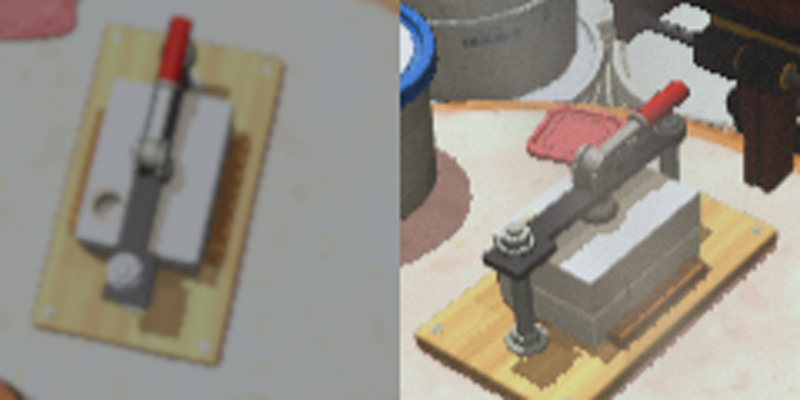

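The lever is visibly lower. The grip is at top crop (174,48) and scene crop (664,98), and I'll measure its elevation.

Run:
```python
from h import *
np.set_printoptions(precision=4,suppress=True)
T=cam("top");S=cam("scene");k=.3
t=lambda x,y:(250+x*k-.35,140+y*k-.35);s=lambda x,y:(240+(x-400)*k-.35,130+y*k-.35)
a=tri((T,t(180,20)),(S,s(683,90)));b=tri((T,t(169,80)),(S,s(644,112)));c=tri((T,t(152,150)),(S,s(590,160)))
print(a,b,c)
d=a-b;print("elev",np.arctan2(d[2],np.hypot(*d[:2])),np.linalg.norm(d))
for el in(0,.05,.3,.5,.7):
    u=np.cos(el)*H+np.sin(el)*Z; print(el,[((proj(C,PIN+l*u)-o+.35)/k).round() for C,o in((T,(250,140)),(S,(240-400*k,130))) for l in(.064,.126)])
```

```text
[0.7108 0.0117 0.1481] [0.6519 0.0164 0.1606] [0.5912 0.0299 0.1464]
elev -0.20837327675043255 0.060306627303060134
0 [array([167.,  85.]), array([183.,  17.]), array([642., 123.]), array([685.,  90.])]
0.05 [array([167.,  84.]), array([182.,  15.]), array([642., 121.]), array([685.,  84.])]
0.3 [array([165.,  81.]), array([179.,   9.]), array([639., 107.]), array([680.,  57.])]
0.5 [array([163.,  83.]), array([175.,  10.]), array([635.,  99.]), array([673.,  40.])]
0.7 [array([160.,  87.]), array([170.,  17.]), array([629.,  93.]), array([662.,  27.])]
```

Run:
```python
from h import *
np.set_printoptions(precision=3,suppress=True)
p,q=lp(.05,.06,0);move_pose(p,q);movel(lp(.05,.012,0)[0],v=.12)
r=movel(lp(.05,-.02,0)[0],v=.02,until_force=6);print(r,get_tcp_pos(),get_ft_force())
r=movel(lp(.05,-.025,0)[0],v=.02,until_force=25);t=get_tcp_pos();print(r,t,get_ft_force())
movel([t[0],t[1],t[2]+.12],v=.15);move_pose([.35,-.25,.40],down(YAW))
for n in("top","scene"):
    i=read_camera(n)[:,:,::-1];cv2.imwrite(f"pics/{n}5.png",i)
    d=cv2.absdiff(cv2.GaussianBlur(i,(5,5),0),cv2.GaussianBlur(cv2.imread(f"pics/{n}0.png"),(5,5),0)).max(2)
    k,_,st,ce=cv2.connectedComponentsWithStats((d>35).astype(np.uint8));print(n,[s.tolist() for s in st[1:] if s[4]>15])
print(get_time())
```

```text
True [0.681 0.015 0.165] [-1.181  0.047  6.474]
True [0.682 0.015 0.164] [-2.737 -1.063  8.792]
top [[285, 144, 23, 72, 617], [306, 151, 41, 87, 814], [310, 216, 130, 184, 3235], [292, 221, 14, 20, 103], [429, 225, 13, 16, 36], [281, 226, 9, 6, 34], [449, 229, 44, 74, 1732], [433, 234, 11, 14, 31], [410, 241, 45, 50, 542], [404, 261, 10, 12, 17], [391, 263, 78, 81, 2892], [0, 264, 87, 136, 6389], [449, 268, 52, 82, 479], [431, 273, 76, 113, 611], [119, 291, 54, 40, 1138], [370, 291, 20, 25, 29], [0, 300, 18, 10, 59], [0, 307, 8, 5, 20], [111, 330, 10, 8, 53], [413, 330, 29, 30, 431], [0, 338, 18, 62, 673], [135, 342, 11, 8, 43], [176, 345, 71, 40, 1115], [151, 352, 13, 12, 104], [203, 357, 70, 43, 1658], [271, 357, 36, 19, 368], [269, 382, 30, 18, 324], [297, 385, 27, 15, 239], [325, 384, 22, 16, 245]]
scene [[114, 0, 126, 34, 740], [249, 0, 130, 62, 1464], [14, 4, 10, 18, 58], [348, 7, 47, 48, 1611], [162, 9, 6, 5, 22], [226, 18, 22, 11, 80], [246, 46, 9, 7, 34], [0, 65, 11, 4, 18], [338, 64, 40, 26, 384], [329, 67, 17, 14, 127], [0, 79, 8, 4, 21], [321, 82, 61, 42, 1313], [0, 96, 6
[... 160 characters left out ...]
196], [311, 183, 17, 19, 194], [0, 189, 5, 12, 42], [264, 205, 7, 6, 28], [101, 206, 7, 4, 16], [108, 213, 15, 10, 28], [316, 212, 11, 10, 20], [319, 212, 16, 17, 94], [57, 221, 11, 9, 64], [317, 223, 17, 38, 364], [65, 228, 10, 13, 69], [274, 231, 19, 15, 94], [53, 233, 13, 10, 81], [123, 264, 9, 6, 28], [175, 282, 20, 28, 319], [129, 294, 22, 5, 52], [113, 301, 28, 8, 44], [97, 304, 14, 7, 33], [114, 308, 23, 9, 54], [355, 308, 16, 12, 70], [103, 314, 62, 40, 1539], [342, 328, 18, 19, 191], [161, 333, 11, 15, 23], [371, 337, 55, 63, 1714], [190, 340, 15, 29, 211], [99, 352, 11, 9, 67], [83, 361, 50, 39, 671], [277, 361, 110, 39, 1711], [206, 366, 18, 34, 341], [219, 392, 10, 8, 54]]
28.475
```

```bash
python3 -c "
from station import *
print(job_done())"
```

```text
the job is handed in; nothing more can be done
None
```

The job is handed in at about 28 s: the strap is home with its hook round the near post, and the red lever, pressed only after that, is fully down on its stop, clamping the mould's top half.

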